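Set and lock a labeller roller's castle nut

ROBOT

A 6-joint arm with a two-finger parallel gripper is mounted at the origin on the work surface. World frame = base frame: x ahead of the robot, y to its left, z up, the work surface at z = 0. Lengths are in mm, angles in rad, forces in N, time in s.
With the tool pointing down it reaches from about 275 to 750 mm from the base axis. Payload 10.2 kg.
Tool frame: the origin (TCP) lies midway between the tips of the shut fingers; the grasp point (between the pads) lies ctrl.grip_point_offset behind it (ctrl.grip_point_offset is the distance from the TCP to the grasp point, in mm); z points along the fingers, y is the line along which they close (so a half turn about z gives the same grasp; the last joint's range is limited). The gripper opens to 88 mm and grips with 3 to 60 N. Pads are 18 mm wide; open, the fingers measure 123 mm over their backs; the gripper's body (75 mm by 187 mm) begins 45 mm behind the grasp point.
Start: joints at [-1.55, 0.313, 1.498, -0, 1.331, -0.223], TCP at [126.717, -509.484, 238.72] pointing down, gripper open.
Joint ranges: [-2.94, 2.94], [-0.97, 2.17], [0.19, 2.56], [-1.23, 4.37], [0.02, 3.11], [-2.88, 2.88]. Speed limits (rad/s): [2.39, 2.39, 3.01, 3.14, 3.14, 3.14].

INTERFACE

Orientations are given as a unit quaternion [w, x, y, z].
In Python, from plant import sensors, snapshot, calibration, ticket, ctrl gives the robot as it stands.
- The arm moves only by the tool step_arm, never from a script. Its argument "commands" is a list of rows, each an object of numbers: "tx", "ty", "tz": the shift along the tool's x, y, z in mm; "wx", "wy", "wz": the turn, a rotation vector about the tool's x, y, z in degrees. In form: [{"tx": .., "ty": .., "tz": .., "wx": .., "wy": .., "wz": ..}, ...]. A call has 1 to 20 rows; each row shifts and turns the commanded pose from where the row before left it, along the tool's axes as they then stand; what a row does not reach is not made up. A row lasts 1/10 s, in which the tool goes at most 50 mm and 8.59 degrees, less where a joint would pass 70% of its speed; a pose out of reach is approached as far as the arm can. A call is refused whole if a number of a shift passes 50 or a number of a turn 8.59, either way. A call with a gripper value outside its range is refused whole. "gripper" is the finger opening in mm, from 0 to 88.1, set as the call begins (left out, the last holds). The fingers move at their own pace and stop on an object; "newtons" is the grip in N (left out, the last holds). Time passes only in rows, so rows that do not move let the fingers close. It gives the time, the measured TCP pose, the force, the opening and the grip force at its end, in the units of the state.
- sensors.sense(): the state, without advancing time (a new reading comes with each control period).
- snapshot(name): name is "side" or "top" or "wrist"; returns the picture (400x640x3 uint8, red, green, blue); there is no depth.
- calibration(name): a dict with "intrinsics" (3x3 intrinsics, pixels), "rvec" (rotation vector, rad) and "tvec" (3), from world to camera coordinates, as OpenCV has them; the wrist camera has in their place "tool_from_camera" (4x4, takes a point from camera to tool coordinates, whose origin is the TCP and whose axes are the flange's). Camera axes: x right, y down, z forward; pixel columns grow to the right and rows downward; lengths in mm; the calibration is good to about 2 mm. The wrist camera is an equidistant fisheye: a pixel r from the principal point sees the ray r / f radians off the axis. A picture is of the moment at which its call begins: read the wrist's pose just before it. calibration takes no time and is no camera call.
- ticket.finish_job(): hands the job in; it is judged then, once.
The state is a dict: "clock": time; "q": joint angles; "qd": joint speeds; "tau": joint torques, N m; "tool_pos": TCP position; "ee_rot": TCP orientation; "force": force on the tool from outside, world axes, zero at the start; "moment": the same for the moment, N m; "opening": opening from 0.0 (shut) to 1.0 (fully open); "gripper_force": force on a finger pad.
Only numpy, scipy, OpenCV 4.12 (cv2) and the standard library are available. Lean on these libraries where they do the work, as an engineer would, in place of code of your own. Each camera call takes 0.05 s, during which the arm holds its last target. There are 200 camera calls.

TASK

One of the two pressure rollers still has no lock pin through its castle nut. Tighten that nut (clockwise) on to the next slot that lines up with the cross hole in the axle, never back to the slot before and not on past it, then take the loose red-handled lock pin, push it through slot and axle until its handle meets the nut, and let go. Do not touch the roller that is already pinned, and do not knock over the bottles or the jar.

Things in the scene. Friction and masses are not known exactly. Their poses are not given: they have to be found in the camera images.
- head_a: Roller head that has NO lock pin. Aluminium foot 150 x 150 mm; two cheeks carry a black rubber roller (96 mm dia., 60 mm high), tipped 30 degrees so that its axle's top leans to -x of this body. About 200 mm high. Origin on the deck, 20 mm in front (-x) of the foot's middle. Nothing stands above it. Heads a and b trade left and right places.
- hole_a (a point): Middle of the cross hole in head a's fixed axle, about 178 mm above the deck. Frame: z along the axle, outward and up (30 degrees from vertical); y along the hole (level). Hole 12.5 mm wide and high, open at both sides. Axle dark steel, 36 mm dia., ending 15 mm above this point along z; a yellow paint line across its end shows the hole's direction.
- nut_mid (a point): Centre of head a's steel castle nut, on the axle, 11 mm below hole_a along z. Axes turn with the nut; z along the axle. Hexagon 55 mm across flats, 63.5 over corners, 40 mm high (20 each way). Six slots, 12.5 mm wide, 15 mm deep, open at the top, one in the middle of each flat. Under the nut: washer 62 mm dia., 4 mm thick, hub 72 mm dia.; roller's top face 14 mm under it.
- nut_a (a joint): Turn of that nut, rad. Grows as it is tightened (clockwise seen from the axle's end: a negative turn about z of hole_a). At 0 the middle of a flat, with its slot, faces along the hole (y of hole_a) at each side. Starts at -0.75 to -0.28; -1.047 is the slot before. About 0.35 N m of friction, no stops near by; it stays where left.
- head_b: The other, equal roller head (same shape and 30 degree tilt), already pinned: a red handle sits on the +y side of its nut. Not to be touched. Which head stands left and which right changes.
- hole_b (a point): Middle of the cross hole of the pinned head (frame as hole_a).
- pin_grip (a point): Middle of the flat red plastic handle of the loose lock pin, which lies flat on the deck (point 4.5 mm up). Handle 30 mm long (x), 34 wide (y), 9 thick (z). Round steel shank, 9 mm dia., 70 mm long, last 12 mm tapered to 3 mm, runs from the handle to +x. 100 mm over all, about 60 g. May go in from either side of the nut.
- pin_seat (a point): Point on the axis of the loose pin's shank, 42.5 mm from pin_grip to +x: it lies at the middle of the axle's cross hole when the pin is fully home from either side. Axes as pin_grip.
- bottle_1: White spray bottle with green label, 50 mm dia., 150 mm high, standing to the left of the heads; origin under its foot.
- bottle_2: Second, equal bottle, standing between and a little behind the two heads.
- grease: Grease jar with red cap, 60 mm dia., 75 mm high, on the right of the deck; origin under its foot.
Not all that is in view belongs to the job. What is meant by the part that bears pin_grip is not black or blue, and is the smaller of those in its own colour.

How it is judged:
By the outcome, as a careful person would: the job done as asked, in the order asked, and still so for the second after the job is handed in, with the robot touching nothing.
It also fails if it takes over 64 s, if anything falls off the work surface, if the arm or the gripper's body presses on something with over 40 N, if the wrist force passes 120 N, or if a joint passes its speed limit or range.

## Working session

There is one attempt and no reset: what is moved stays moved. The work goes in short steps, Python scripts to look and compute and a tool call to move; the robot and the scene stay as the last step left them, time stands still between calls to the robot, and variables do not carry over. Pictures are saved under pics/ and viewed, at most 13 in all, crops included, and the job is handed in when it is done.

Besides the shell and the picture viewer there is one more tool, called after "Request:" as name([rows], argument=value, ...), one row to a line, values as JSON. step_arm: Moves the arm, as the interface text tells. Its arguments: {"type":"object","properties":{"commands":{"type":"array","items":{"type":"object","properties":{"tx":{"type":"number"},"ty":{"type":"number"},"tz":{"type":"number"},"wx":{"type":"number"},"wy":{"type":"number"},"wz":{"type":"number"}}}},"gripper":{"type":"number"},"newtons":{"type":"number"}},"required":["commands"]}

```bash
mkdir -p pics; ls; python3 - <<'E'
from plant import sensors, snapshot, calibration, ctrl
import cv2,numpy as np
s=sensors.sense();print({k:np.round(v,3) for k,v in s.items()},ctrl.grip_point_offset)
for n in("side","top","wrist"):
    im=snapshot(n);cv2.imwrite(f"pics/{n}0.png",im[:,:,::-1]);print(n,calibration(n))
a=[cv2.imread(f"pics/{n}0.png") for n in("side","top")]
cv2.imwrite("pics/st.png",cv2.resize(np.vstack(a),(480,600),interpolation=cv2.INTER_AREA))
E
```

```text
pics
{'clock': np.float64(0.0), 'q': array([-1.55 ,  0.313,  1.498,  0.   ,  1.331, -0.223]), 'qd': array([-0.001, -0.   ,  0.001,  0.   , -0.001,  0.001]), 'tau': array([ 2.0000e-03, -4.0221e+01, -2.5227e+01,  7.0000e-02,  3.5000e-02,
       -0.0000e+00]), 'tool_pos': array([ 126.716, -509.244,  238.173]), 'ee_rot': array([-0.001,  0.993,  0.122,  0.   ]), 'force': array([-1.223, -0.596, -0.122]), 'moment': array([-0.015, -0.002, -0.036]), 'gripper_force': np.float64(0.0), 'opening': np.float64(1.002)} 18.700000000000003
side {'intrinsics': array([[442.09759715,   0.        , 326.5008073 ],
       [  0.        , 442.09759715, 203.5439465 ],
       [  0.        ,   0.        ,   1.        ]]), 'rvec': array([ 0.70315654, -2.488067  ,  1.33988436]), 'tvec': array([464.55857306, 270.69421127, 865.52871222])}
top {'intrinsics': array([[404.21082724,   0.        , 321.34963505],
       [  0.        , 404.21082724, 198.75181074],
       [  0.        ,   0.        ,   1.        ]]), 'rvec': array([ 2.10103557, -2.16239821,  0.16565747]), 'tvec': array([  -5.42291701,  544.53371874, 1137.97896849])}
wrist {'intrinsics': array([[309.70691629,   0.        , 324.8048403 ],
       [  0.        , 309.70691629, 201.88139154],
       [  0.        ,   0.        ,   1.        ]]), 'tool_from_camera': array([[ 1.16192949e-03, -9.56028948e-01, -2.93270013e-01,
         7.67149955e+01],
       [ 9.99999324e-01,  1.09844059e-03,  3.81176707e-04,
        -6.70888741e-02],
       [-4.22762795e-05, -2.93270257e-01,  9.56029578e-01,
        -1.46672245e+02],
       [ 0.00000000e+00,  0.00000000e+00,  0.00000000e+00,
         1.00000000e+00]])}
```

View pics/top0.png

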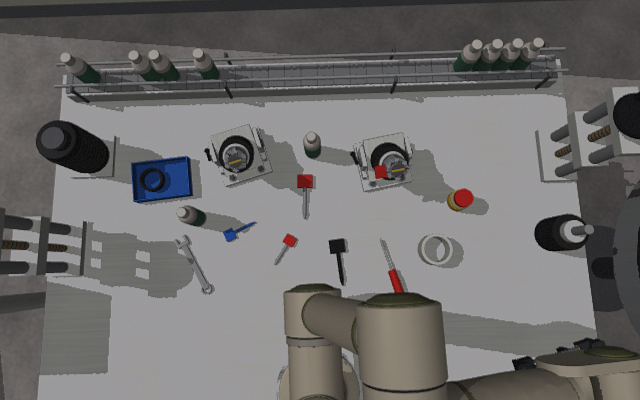

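View pics/side0.png

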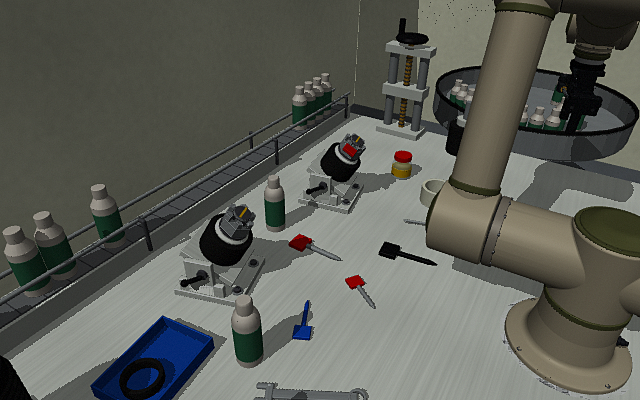

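The top view shows the pinned head at about (385,160), with a red handle at (380,172). The head at about (240,155) has no pin, so that is head_a. 

The red things that could be the pin are a larger pin at (305,182), a smaller pin at (290,240) and a screwdriver at (395,283). The smaller red-handled pin at (290,240) fits the description. I'll confirm it in an enlarged crop and measure.

```bash
cat > h.py <<'E'
from plant import sensors, snapshot, calibration
import cv2,numpy as np
from scipy.spatial.transform import Rotation as R
def pose(s=None):
    s=s or sensors.sense(); w,x,y,z=s['ee_rot']; T=np.eye(4)
    T[:3,:3]=R.from_quat([x,y,z,w]).as_matrix(); T[:3,3]=s['tool_pos']; return T
def rays(n,px,T=None):
    c=calibration(n);K=c['intrinsics'];px=np.atleast_2d(np.array(px,float))
    d=np.c_[(px[:,0]-K[0,2])/K[0,0],(px[:,1]-K[1,2])/K[1,1],np.ones(len(px))]
    if n=="wrist":
        r=np.hypot(d[:,0],d[:,1]);k=np.where(r>1e-9,np.sin(r)/np.maximum(r,1e-9),1)
        d=np.c_[d[:,0]*k,d[:,1]*k,np.cos(r)]
        M=T@c['tool_from_camera'];return M[:3,3],d@M[:3,:3].T
    r=cv2.Rodrigues(c['rvec'])[0];return -r.T@c['tvec'],d@r
def plane(n,px,p0,nrm=(0,0,1),T=None):
    o,d=rays(n,px,T);nrm=np.array(nrm,float);return o+d*(((np.array(p0)-o)@nrm)/(d@nrm))[:,None]
def onz(n,px,z,T=None): return plane(n,px,(0,0,z),T=T)
def tri(obs):
    A=0;b=0
    for o,d in obs:
        d=d/np.linalg.norm(d);P=np.eye(3)-np.outer(d,d);A=A+P;b=b+P@o
    return np.linalg.solve(A,b)
def mask(im,lo,hi): return cv2.inRange(cv2.cvtColor(im,cv2.COLOR_RGB2HSV),lo,hi)
def red(im): return mask(im,(0,150,70),(8,255,255))|mask(im,(172,150,70),(180,255,255))
def yellow(im): return mask(im,(22,120,90),(35,255,255))
def blobs(m,a=8):
    n,l,s,c=cv2.connectedComponentsWithStats(m);return [(np.round(c[i],1),s[i,4],s[i,:4]) for i in range(1,n) if s[i,4]>=a]
E
python3 - <<'E'
from h import *
for n in("top","side"):
    im=cv2.imread(f"pics/{n}0.png")[:,:,::-1].copy()
    for nm,f in(("red",red),("yel",yellow)):
        for c,a,b in blobs(f(im)): print(n,nm,c,a,b,np.round(onz(n,c,9 if nm=="red" else 190)[0]))
a=cv2.imread("pics/top0.png")
c=[cv2.resize(a[y:y+100,x:x+100],(380,380),interpolation=2) for x,y in((190,105),(255,165))]
b=cv2.imread("pics/side0.png");
cv2.imwrite("pics/crop1.png",np.hstack(c))
print([np.round(onz("top",p,0)[0]) for p in((312,150),(190,220),(245,180),(270,172),(222,188))])
E
```

```text
top red [380.3 171.5] 141 [374 165  13  14] [ 629. -203.    9.]
top red [304.5 180.8] 176 [298 175  14  13] [607.  29.   9.]
top red [463.  197.6] 272 [454 189  19  18] [ 541. -446.    9.]
top red [289.4 240. ] 104 [283 234  14  13] [429.  77.   9.]
top red [395.4 281.5] 181 [389 270  15  23] [ 300. -230.    9.]
top yel [234.2 161.4] 22 [229 159  12   5] [626. 202. 190.]
top yel [397.6 169.6] 23 [392 168  12   4] [ 591. -221.  190.]
top yel [449.5 200.8] 38 [447 193   9  16] [ 505. -349.  190.]
side red [349.2 149.5] 108 [342 143  15  14] [ 738. -482.    9.]
side red [402.3 156.1] 164 [394 151  18  12] [ 566. -538.    9.]
side red [299.9 240.9] 180 [289 234  23  15] [603.  25.   9.]
side red [354.  281.1] 156 [345 275  19  14] [424.  79.   9.]
side yel [357.1 139.2] 10 [355 136   5   6] [ 587. -225.  190.]
side yel [398.9 172.3] 108 [392 163  16  15] [ 424. -122.  190.]
side yel [242.9 211.8] 24 [239 207   8  10] [622. 196. 190.]
[array([706.,   4.,   0.]), array([498., 378.,   0.]), array([617., 212.,   0.]), array([640., 135.,   0.]), array([594., 282.,   0.])]
```

View pics/crop1.png

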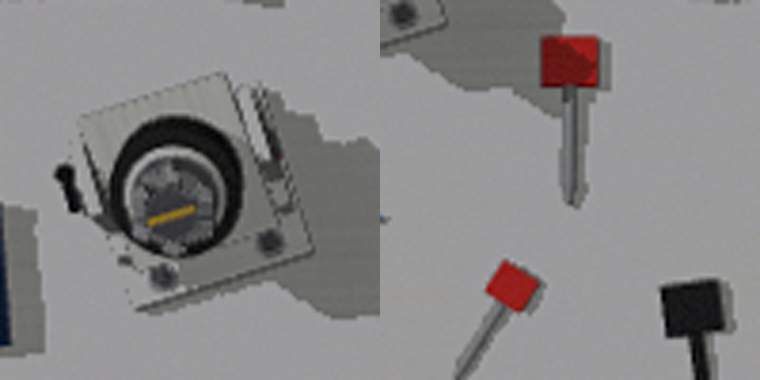

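The crop shows that the left head has no red handle. Its yellow line runs from about (229,164) to (241,160). The red pin at (290,240) is clearly smaller than the one at (305,181), with its shank pointing down-left. Next I'll move to a look pose along the axle.

```bash
cat >> h.py <<'E'
from scipy.linalg import expm,logm
def plan(T1,N=None,T0=None):
    "N equal body-frame rows from T0 to T1"
    T0=pose() if T0 is None else T0; rel=np.linalg.inv(T0)@T1
    if N is None: N=int(np.ceil(max(np.linalg.norm(rel[:3,3])/48,np.degrees(R.from_matrix(rel[:3,:3]).magnitude())/8.3,1)))
    M=expm(np.real(logm(rel))/N)
    t=np.round(M[:3,3],1);w=np.round(np.degrees(R.from_matrix(M[:3,:3]).as_rotvec()),2)
    Q=np.eye(4);Q[:3,3]=t;Q[:3,:3]=R.from_rotvec(np.radians(w)).as_matrix();P=T0.copy();path=[]
    for i in range(N): P=P@Q;path.append(np.round(P[:3,3]).astype(int).tolist())
    print("N",N,"t",t,"w",w,"path",path[::max(1,N//5)],"end err",np.round(T1[:3,3]-P[:3,3],1),np.round(np.degrees((R.from_matrix(P[:3,:3]).inv()*R.from_matrix(T1[:3,:3])).as_rotvec()),2))
    return P
def frame(yaw):
    "hole frame axes x,y,z as columns, head yaw in deg"
    return R.from_euler('ZY',[yaw,-30],degrees=True).as_matrix()
def tool(yaw,rot,p):
    "tool z = -axle, x = hole y turned by rot deg about tool z; TCP at p"
    F=frame(yaw);T=np.eye(4);B=np.c_[F[:,1],F[:,0],-F[:,2]]
    T[:3,:3]=B@R.from_euler('z',rot,degrees=True).as_matrix();T[:3,3]=p;return T
E
python3 - <<'E'
from h import *
im={n:cv2.imread(f"pics/{n}0.png")[:,:,::-1].copy() for n in("top","side")}
p=tri([rays("top",(234.2,161.4)),rays("side",(242.9,211.8))][i] if 0 else [(lambda o,d:(o,d[0]))(*rays(n,c))for n,c in(("top",(234.2,161.4)),("side",(242.9,211.8)))][i] for i in(0,1))
print("axle end",p)
ys,xs=np.nonzero(yellow(im["top"])[140:180,215:255]);q=onz("top",np.c_[xs+215,ys+140],p[2])[:,:2]
v=np.linalg.svd(q-q.mean(0))[2][0];v*=np.sign(v[1]);yaw=np.degrees(np.arctan2(-v[0],v[1]));print("yaw",yaw)
a=frame(yaw)[:,2]
T1=tool(yaw,0,p+100*a);print(np.round(T1,2));plan(T1);plan(T1,18)
E
```

```text
axle end [622.18497311 200.18593207 193.20027362]
yaw 15.64787475586484
[[-2.7000e-01  8.3000e-01  4.8000e-01  5.7404e+02]
 [ 9.6000e-01  2.3000e-01  1.3000e-01  1.8670e+02]
 [ 0.0000e+00  5.0000e-01 -8.7000e-01  2.7980e+02]
 [ 0.0000e+00  0.0000e+00  0.0000e+00  1.0000e+00]]
N 18 t [51.3 -0.4  1.4] w [-1.29  1.33 -4.97] path [[176, -497, 237], [316, -433, 239], [435, -336, 248], [523, -211, 261], [575, -67, 273], [587, 86, 280]] end err [ 0.6 -0.9 -0.7] [-0.02 -0.08  0.04]
N 18 t [51.3 -0.4  1.4] w [-1.29  1.33 -4.97] path [[176, -497, 237], [316, -433, 239], [435, -336, 248], [523, -211, 261], [575, -67, 273], [587, 86, 280]] end err [ 0.6 -0.9 -0.7] [-0.02 -0.08  0.04]
```

```bash
python3 - <<'E'
from h import *
p=np.array([622.2,200.2,193.2]);plan(tool(15.65,0,p+100*frame(15.65)[:,2]),20)
E
```

```text
N 20 t [46.1 -0.1  1.3] w [-1.16  1.2  -4.47] path [[171, -498, 237], [338, -420, 240], [471, -294, 253], [557, -132, 268], [588, 48, 279]] end err [ 0.2  0.9 -1.6] [ 0.01 -0.12 -0.03]
```

Request:
step_arm([
  {"tx": 46.1, "ty": -0.1, "tz": 1.3, "wx": -1.16, "wy": 1.2, "wz": -4.47},
  {"tx": 46.1, "ty": -0.1, "tz": 1.3, "wx": -1.16, "wy": 1.2, "wz": -4.47},
  {"tx": 46.1, "ty": -0.1, "tz": 1.3, "wx": -1.16, "wy": 1.2, "wz": -4.47},
  {"tx": 46.1, "ty": -0.1, "tz": 1.3, "wx": -1.16, "wy": 1.2, "wz": -4.47},
  {"tx": 46.1, "ty": -0.1, "tz": 1.3, "wx": -1.16, "wy": 1.2, "wz": -4.47},
  {"tx": 46.1, "ty": -0.1, "tz": 1.3, "wx": -1.16, "wy": 1.2, "wz": -4.47},
  {"tx": 46.1, "ty": -0.1, "tz": 1.3, "wx": -1.16, "wy": 1.2, "wz": -4.47},
  {"tx": 46.1, "ty": -0.1, "tz": 1.3, "wx": -1.16, "wy": 1.2, "wz": -4.47},
  {"tx": 46.1, "ty": -0.1, "tz": 1.3, "wx": -1.16, "wy": 1.2, "wz": -4.47},
  {"tx": 46.1, "ty": -0.1, "tz": 1.3, "wx": -1.16, "wy": 1.2, "wz": -4.47},
  {"tx": 46.1, "ty": -0.1, "tz": 1.3, "wx": -1.16, "wy": 1.2, "wz": -4.47},
  {"tx": 46.1, "ty": -0.1, "tz": 1.3, "wx": -1.16, "wy": 1.2, "wz": -4.47},
  {"tx": 46.1, "ty": -0.1, "tz": 1.3, "wx": -1.16, "wy": 1.2, "wz": -4.47},
  {"tx": 46.1, "ty": -0.1, "tz": 1.3, "wx": -1.16, "wy": 1.2, "wz": -4.47},
  {"tx": 46.1, "ty": -0.1, "tz": 1.3, "wx": -1.16, "wy": 1.2, "wz": -4.47},
  {"tx": 46.1, "ty": -0.1, "tz": 1.3, "wx": -1.16, "wy": 1.2, "wz": -4.47},
  {"tx": 46.1, "ty": -0.1, "tz": 1.3, "wx": -1.16, "wy": 1.2, "wz": -4.47},
  {"tx": 46.1, "ty": -0.1, "tz": 1.3, "wx": -1.16, "wy": 1.2, "wz": -4.47},
  {"tx": 46.1, "ty": -0.1, "tz": 1.3, "wx": -1.16, "wy": 1.2, "wz": -4.47},
  {"tx": 46.1, "ty": -0.1, "tz": 1.3, "wx": -1.16, "wy": 1.2, "wz": -4.47},
])

```text
clock: 2.15
tool_pos: [573.4, 187.5, 281.1]
ee_rot: [0.156, 0.582, 0.771, 0.207]
force: [0.3, -0.1, -0.0]
opening: 1.0
gripper_force: 0.0
```

Request:
step_arm([
  {},
  {},
  {},
])

```text
invalid input at $.commands[0]: expected keys tx, ty, tz, wx, wy, wz
```

```bash
python3 - <<'E'
from h import *
s=sensors.sense();print(np.round(s['q'],2),s['force']);T=pose(s);im=snapshot("wrist");np.savez("w1",T=T,im=im)
cv2.imwrite("pics/w1.png",im[:,:,::-1])
b=[x for x in blobs(yellow(im),15)];print(b)
c=max(b,key=lambda x:x[1])[0];x,y=int(c[0]),int(c[1]);x0,y0=max(0,x-80),max(0,y-60)
print(x0,y0);cv2.imwrite("pics/w1c.png",cv2.resize(im[y0:y0+120,x0:x0+160,::-1],None,fx=5,fy=5,interpolation=2))
E
```

```text
[ 0.08  0.2   1.61  0.14  0.81 -0.26] [ 0.30482209 -0.11931732 -0.03128195]
[(array([322.2, 203. ]), np.int32(234), array([319, 185,   7,  38], dtype=int32))]
242 143
```

View pics/w1c.png

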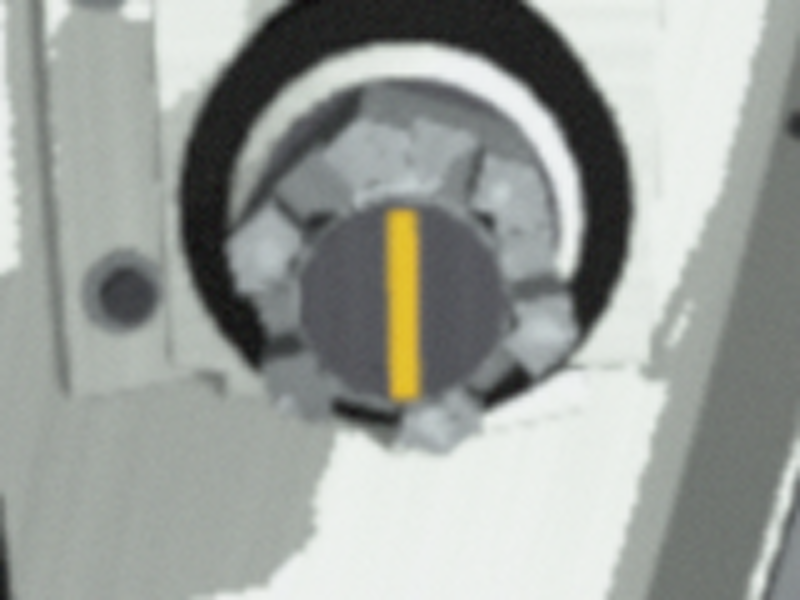

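The crop shows the yellow line vertical at crop x≈402 (image pixel 322,203). The bright merlons lie at about -14° mod 60 from it, so the slots lie at about +16° and -44°. The next slot therefore needs roughly 43° clockwise. I'll refine that and plan the approach.

```bash
python3 - <<'E'
from h import *
z=np.load("w1.npz");T,im=z['T'],z['im']
one=lambda n,c,T=None:(lambda o,d:(o,d[0]))(*rays(n,c,T))
ob=[one("top",(234.2,161.4)),one("side",(242.9,211.8)),one("wrist",(322.2,203.0),T)]
p3=tri(ob);print("tri3",p3,[np.round(tri([ob[i],ob[j]]),1) for i,j in((0,2),(1,2))])
F=frame(15.65)
ys,xs=np.nonzero(yellow(im));q=(plane("wrist",np.c_[xs,ys],p3,F[:,2],T)-p3)@F
m=q.mean(0);v=np.linalg.svd(q-m)[2][0];v*=np.sign(v[1]);print("centre off (hole axes)",m.round(2),"line dir deg",np.degrees(np.arctan2(-v[0],v[1])),"len",np.ptp(q@v))
# nut top plane, 6 mm below end: slot brightness profile in ring r=19..26, folded mod 60
th=np.arange(0,360,1.);K=calibration("wrist");M=np.linalg.inv(T@K['tool_from_camera']);k=K['intrinsics']
g=cv2.cvtColor(im,cv2.COLOR_RGB2GRAY).astype(np.float32);acc=0
for r in np.arange(21,27,1):
    a=np.radians(th);w=p3+np.c_[r*np.sin(a),r*np.cos(a),-6+0*a]@F.T   # angle cw from hole y seen from axle end
    c=w@M[:3,:3].T+M[:3,3];h=np.hypot(c[:,0],c[:,1]);t=np.arctan2(h,c[:,2])
    acc=acc+cv2.remap(g,(k[0,2]+k[0,0]*t*c[:,0]/h).astype(np.float32)[None],(k[1,2]+k[0,0]*t*c[:,1]/h).astype(np.float32)[None],1)[0]
acc/=6;f=np.median(acc.reshape(6,60),0);print(np.round(f.reshape(-1,3).mean(1)));s=np.fft.fft(acc);print("bright peak deg mod60",-np.degrees(np.angle(s[6]))/6)
print(np.round(acc.reshape(-1,5).mean(1)).astype(int))
E
```

```text
tri3 [622.01036198 200.23472953 193.01697187] [array([623.9, 200.9, 191.5]), array([619.9, 200.2, 193.7])]
centre off (hole axes) [ 27.85 -71.81   0.  ] line dir deg 56.45839060310374 len 404.4030686481908
[139.  98.  86.  98. 112. 121. 125. 122. 110. 109. 128. 152. 162. 169.
 173. 176. 176. 174. 170. 163.]
bright peak deg mod60 -13.14026
[168 168 166 158 135 109 134 171 188 177 173 167 159 164 165 165 130 100
 130 164 183 190 178 165 127  76  71  77  84 105 149 160 162 178 176 158
 113  81  80  81  77  81 103 128 129 129 131 124  84  65  90 111 117 124
 137 155 171 178 174 166 123  94 123 134 133 134 151 167 172 172 172 174]
```

```bash
python3 - <<'E'
from h import *
z=np.load("w1.npz");T,im=z['T'],z['im'];F=frame(15.65);p3=np.array([622,200.3,192.8])
m=yellow(im);m[:180]=0;m[230:]=0;m[:,:310]=0;m[:,335:]=0
ys,xs=np.nonzero(m);q=(plane("wrist",np.c_[xs,ys],p3,F[:,2],T)-p3)@F
c=q.mean(0);v=np.linalg.svd(q-c)[2][0];v*=np.sign(v[1]);print("off",c.round(2),"dir",np.degrees(np.arctan2(-v[0],v[1])),np.ptp(q@v))
K=calibration("wrist");M=np.linalg.inv(T@K['tool_from_camera']);k=K['intrinsics']
S=600;u,w=np.meshgrid(np.arange(S),np.arange(S));X=(u-300)/7.5;Y=(300-w)/7.5
P=p3+np.stack([X,Y,0*X-6],-1)@F.T;cc=P@M[:3,:3].T+M[:3,3];h=np.hypot(cc[...,0],cc[...,1]);t=np.arctan2(h,cc[...,2])
o=cv2.remap(im,(k[0,2]+k[0,0]*t*cc[...,0]/h).astype(np.float32),(k[1,2]+k[0,0]*t*cc[...,1]/h).astype(np.float32),2)
for a in range(0,360,30):
    a_=np.radians(a);cv2.line(o,tuple(int(300+s*220*np.sin(a_)) for s in[1])+(int(300-220*np.cos(a_)),),(int(300+245*np.sin(a_)),int(300-245*np.cos(a_))),(255,0,255),2)
cv2.imwrite("pics/rect1.png",o[:,:,::-1])
E
```

```text
off [-0.3  -0.02  0.  ] dir 1.693331562160331 32.57803637227678
```

View pics/rect1.png

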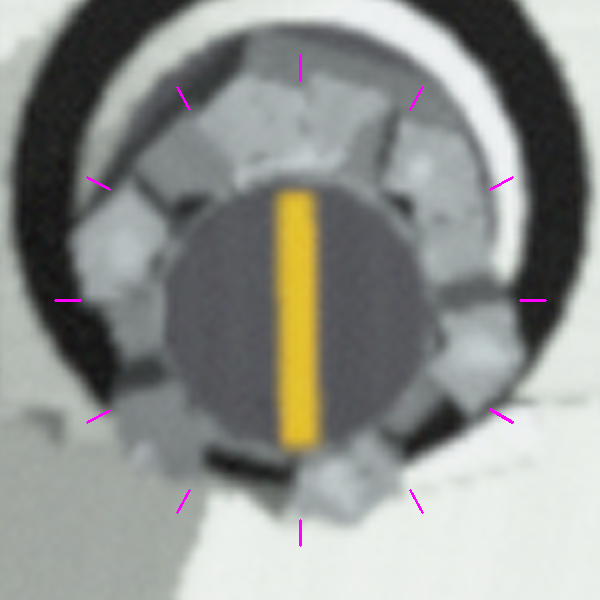

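The rectified view, centred on the axle at (300,310), shows slots at about -47, 20, 80, 130, 195 and 258° clockwise from up. That averages 17° mod 60. The yellow line leans 1.7°, so the nut is at about -42° and needs +42°.

```bash
python3 - <<'E'
from h import *
p=np.array([622.1,200.3,192.2]);Y=17.4;a=frame(Y)[:,2]
T1=plan(tool(Y,-12,p+60*a),3)
E=plan(tool(Y,-12,p-42*a),4,T0=T1)
plan(tool(Y,30,p-42*a),10,T0=E)
E
```

```text
N 3 t [-2.5 -0.3 14. ] w [-0.    0.16 -4.32] path [[579, 192, 268], [586, 192, 256], [593, 191, 244]] end err [ 0.1  0.1 -0. ] [-0.01  0.   -0.  ]
N 4 t [ 0.   0.  25.5] w [-0.  0. -0.] path [[606, 195, 222], [618, 199, 200], [630, 203, 178], [642, 206, 156]] end err [ 0.1  0.1 -0. ] [-0.01  0.   -0.  ]
N 10 t [0. 0. 0.] w [-0.   0.   4.2] path [[642, 206, 156], [642, 206, 156], [642, 206, 156], [642, 206, 156], [642, 206, 156]] end err [ 0.1  0.1 -0. ] [-0.01  0.01 -0.  ]
```

Request:
step_arm([
  {"tx": -2.5, "ty": -0.3, "tz": 14, "wx": 0, "wy": 0.16, "wz": -4.32},
  {"tx": -2.5, "ty": -0.3, "tz": 14, "wx": 0, "wy": 0.16, "wz": -4.32},
  {"tx": -2.5, "ty": -0.3, "tz": 14, "wx": 0, "wy": 0.16, "wz": -4.32},
  {"tx": 0, "ty": 0, "tz": 17, "wx": 0, "wy": 0, "wz": 0},
  {"tx": 0, "ty": 0, "tz": 17, "wx": 0, "wy": 0, "wz": 0},
  {"tx": 0, "ty": 0, "tz": 17, "wx": 0, "wy": 0, "wz": 0},
  {"tx": 0, "ty": 0, "tz": 17, "wx": 0, "wy": 0, "wz": 0},
  {"tx": 0, "ty": 0, "tz": 17, "wx": 0, "wy": 0, "wz": 0},
  {"tx": 0, "ty": 0, "tz": 17, "wx": 0, "wy": 0, "wz": 0},
  {"tx": 0, "ty": 0, "tz": 0, "wx": 0, "wy": 0, "wz": 0},
  {"tx": 0, "ty": 0, "tz": 0, "wx": 0, "wy": 0, "wz": 0},
])

```text
clock: 3.3
tool_pos: [644.3, 198.7, 156.3]
ee_rot: [0.175, 0.492, 0.831, 0.19]
force: [0.2, -0.3, 0.2]
opening: 0.998
gripper_force: 0.0
```

Request:
step_arm([
  {"tx": 0, "ty": 0, "tz": 0, "wx": 0, "wy": 0, "wz": 0},
  {"tx": 0, "ty": 0, "tz": 0, "wx": 0, "wy": 0, "wz": 0},
  {"tx": 0, "ty": 0, "tz": 0, "wx": 0, "wy": 0, "wz": 0},
  {"tx": 0, "ty": 0, "tz": 0, "wx": 0, "wy": 0, "wz": 0},
  {"tx": 0, "ty": 0, "tz": 0, "wx": 0, "wy": 0, "wz": 0},
  {"tx": 0, "ty": 0, "tz": 0, "wx": 0, "wy": 0, "wz": 0},
], gripper=50, newtons=15)

```text
clock: 3.9
tool_pos: [644.5, 198.7, 156.5]
ee_rot: [0.175, 0.492, 0.831, 0.19]
force: [-2.7, -1.4, 2.7]
opening: 0.622
gripper_force: 15.0
```

```bash
python3 - <<'E'
from h import *
s=sensors.sense();T=pose(s);print(np.round(s['q'],2),s['force'],s['moment'],s['opening']*88.1,s['gripper_force'])
F=frame(17.4);p=np.array([622.1,200.3,192.2]);print("tcp rel axle end, hole axes",((T[:3,3]-p)@F).round(2),"force tool axes",(T[:3,:3].T@s['force']).round(1))
d=tool(17.4,0,p)[:3,:3].T@T[:3,:3];print(np.degrees(R.from_matrix(d).as_rotvec()).round(2))
E
```

```text
[ 0.09  0.48  1.57  0.18  0.58 -0.54] [-2.74900689 -1.44926756  2.67327207] [-0.24747133  0.24601561  0.09862882] 54.77663781813527 14.990144097791926
tcp rel axle end, hole axes [  0.23  -8.22 -41.39] force tool axes [-0.3 -1.4 -3.8]
[  0.08  -0.33 -11.46]
```

The pads closed on the flats (54.8 mm), but the arm had not settled at the look pose, so the TCP is about 8 mm off along the hole axis. I'll open the gripper, re-measure with the arm at rest, and correct.

Request:
step_arm([
  {"tx": 0, "ty": 0, "tz": 0, "wx": 0, "wy": 0, "wz": 0},
  {"tx": 0, "ty": 0, "tz": 0, "wx": 0, "wy": 0, "wz": 0},
  {"tx": 0, "ty": 0, "tz": 0, "wx": 0, "wy": 0, "wz": 0},
  {"tx": 0, "ty": 0, "tz": 0, "wx": 0, "wy": 0, "wz": 0},
], gripper=80)

```text
clock: 4.3
tool_pos: [644.5, 198.8, 156.1]
ee_rot: [0.175, 0.492, 0.831, 0.19]
force: [0.4, 0.6, 0.4]
opening: 0.907
gripper_force: 0.0
```

```bash
cat >> h.py <<'E'
def axle(T,im,p,Y):
    "yellow line seen by wrist: centre offset from p in hole axes, direction error deg"
    F=frame(Y);l=cv2.connectedComponentsWithStats(yellow(im));i=1+np.argmax(l[2][1:,4]);ys,xs=np.nonzero(l[1]==i)
    q=(plane("wrist",np.c_[xs,ys],p,F[:,2],T)-p)@F;c=q.mean(0);v=np.linalg.svd(q-c)[2][0];v*=np.sign(v[1])
    return c.round(2),np.degrees(np.arctan2(-v[0],v[1])).round(2),np.ptp(q@v).round(1),(int(xs.mean()),int(ys.mean()),len(xs))
E
python3 - <<'E'
from h import *
s=sensors.sense();T=pose(s);im=snapshot("wrist");np.savez("w2",T=T,im=im);p=np.array([622.1,200.3,192.2])
print(axle(T,im,p,17.4),T[:3,3],np.abs(s['qd']).max());z=np.load("w1.npz");print(axle(z['T'],z['im'],p,17.4),z['T'][:3,3])
cv2.imwrite("pics/w2.png",im[:,:,::-1])
E
```

```text
(array([-0.16,  5.13,  0.  ]), np.float64(-0.8), np.float64(22.7), (327, 277, 605)) [644.51171197 198.77598813 156.10055207] 0.0012002054464216867
(array([-0.09, -0.42,  0.  ]), np.float64(0.16), np.float64(32.8), (322, 202, 234)) [573.4114975  187.47519341 281.05966587]
```

View pics/w2.png

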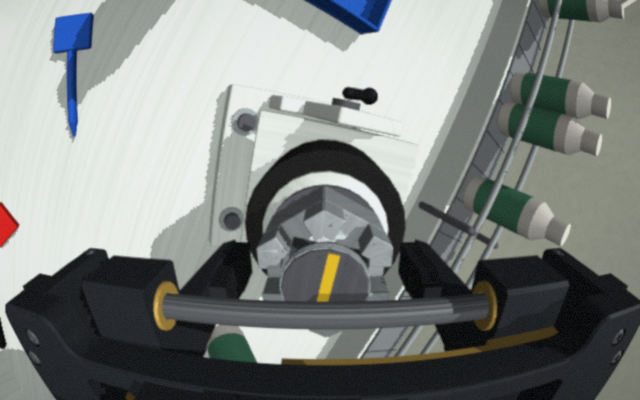

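The wrist view shows the axle end at about (327,277). The gripper's bar partly hides its yellow line, and the visible end agrees with my axle estimate to about 0.3 mm. I'll shift and regrip.

Request:
step_arm([
  {"tx": 4, "ty": 0.2, "tz": 0, "wx": 0, "wy": 0, "wz": 0},
  {"tx": 4.1, "ty": 0.2, "tz": 0, "wx": 0, "wy": 0, "wz": 0},
  {"tx": 0, "ty": 0, "tz": 0, "wx": 0, "wy": 0, "wz": 0},
  {"tx": 0, "ty": 0, "tz": 0, "wx": 0, "wy": 0, "wz": 0},
])

```text
clock: 4.75
tool_pos: [641.0, 206.3, 155.5]
ee_rot: [0.175, 0.492, 0.831, 0.19]
force: [-0.1, -0.3, 0.3]
opening: 0.906
gripper_force: 0.0
```

Request:
step_arm([
  {"tx": 0, "ty": 0, "tz": 0, "wx": 0, "wy": 0, "wz": 0},
  {"tx": 0, "ty": 0, "tz": 0, "wx": 0, "wy": 0, "wz": 0},
  {"tx": 0, "ty": 0, "tz": 0, "wx": 0, "wy": 0, "wz": 0},
  {"tx": 0, "ty": 0, "tz": 0, "wx": 0, "wy": 0, "wz": 0},
  {"tx": 0, "ty": 0, "tz": 0, "wx": 0, "wy": 0, "wz": 0},
], gripper=50, newtons=20)

```text
clock: 5.25
tool_pos: [640.9, 205.9, 155.3]
ee_rot: [0.175, 0.492, 0.832, 0.19]
force: [-3.0, -3.0, -0.2]
opening: 0.62
gripper_force: 20.0
```

```bash
cat >> h.py <<'E'
def rep(p,Y=17.4):
    s=sensors.sense();T=pose(s);F=frame(Y);B=tool(Y,0,p)[:3,:3]
    print("clock",s['clock'],"open",round(s['opening']*88.1,2),"tcp rel end",((T[:3,3]-p)@F).round(2),"rot",np.degrees(R.from_matrix(B.T@T[:3,:3]).as_rotvec()).round(2),"F tool",(T[:3,:3].T@s['force']).round(1),"M tool",(T[:3,:3].T@s['moment']).round(2),"q",np.round(s['q'],2));return T
E
python3 -c "
from h import *
rep(np.array([622.1,200.3,192.2]))"
```

```text
clock 5.25 open 54.66 tcp rel end [ -1.5   -0.29 -41.73] rot [  0.15  -0.32 -11.47] F tool [-1.3 -3.7 -1.7] M tool [ 0.63 -0.13 -0.22] q [ 0.1   0.48  1.57  0.17  0.58 -0.52]
```

Request:
step_arm([
  {"tx": 0, "ty": 0, "tz": 0, "wx": 0, "wy": 0, "wz": 4.15},
  {"tx": 0, "ty": 0, "tz": 0, "wx": 0, "wy": 0, "wz": 4.15},
  {"tx": 0, "ty": 0, "tz": 0, "wx": 0, "wy": 0, "wz": 4.15},
  {"tx": 0, "ty": 0, "tz": 0, "wx": 0, "wy": 0, "wz": 4.15},
  {"tx": 0, "ty": 0, "tz": 0, "wx": 0, "wy": 0, "wz": 4.15},
  {"tx": 0, "ty": 0, "tz": 0, "wx": 0, "wy": 0, "wz": 4.15},
  {"tx": 0, "ty": 0, "tz": 0, "wx": 0, "wy": 0, "wz": 4.15},
  {"tx": 0, "ty": 0, "tz": 0, "wx": 0, "wy": 0, "wz": 4.15},
  {"tx": 0, "ty": 0, "tz": 0, "wx": 0, "wy": 0, "wz": 4.15},
  {"tx": 0, "ty": 0, "tz": 0, "wx": 0, "wy": 0, "wz": 4.15},
  {"tx": 0, "ty": 0, "tz": 0, "wx": 0, "wy": 0, "wz": 0},
  {"tx": 0, "ty": 0, "tz": 0, "wx": 0, "wy": 0, "wz": 0},
])

```text
clock: 6.45
tool_pos: [641.4, 205.9, 155.6]
ee_rot: [0.097, 0.754, 0.603, 0.24]
force: [1.3, -1.2, -0.4]
opening: 0.622
gripper_force: 19.9
```

```bash
python3 -c "
from h import *
p=np.array([622.1,200.3,192.2]);T=rep(p);im=snapshot('wrist');np.savez('w3',T=T,im=im);print(axle(T,im,p,17.4))"
```

```text
clock 6.45 open 54.82 tcp rel end [ -0.88  -0.4  -41.7 ] rot [-0.06 -0.33 30.02] F tool [-1.   1.2  0.8] M tool [-0.02 -0.36  0.34] q [0.1  0.48 1.57 0.17 0.58 0.2 ]
(array([-0.03,  8.95,  0.  ]), np.float64(1.57), np.float64(14.8), (312, 288, 358))
```

Request:
step_arm([
  {"tx": 0, "ty": 0, "tz": 0, "wx": 0, "wy": 0, "wz": 0},
  {"tx": 0, "ty": 0, "tz": 0, "wx": 0, "wy": 0, "wz": 0},
  {"tx": 0, "ty": 0, "tz": 0, "wx": 0, "wy": 0, "wz": 0},
  {"tx": 0, "ty": 0, "tz": -15, "wx": 0, "wy": 0, "wz": 0},
  {"tx": 0, "ty": 0, "tz": -25, "wx": 0, "wy": 0, "wz": 0},
  {"tx": 0, "ty": 0, "tz": -25, "wx": 0, "wy": 0, "wz": 0},
  {"tx": 0, "ty": 0, "tz": -25, "wx": 0, "wy": 0, "wz": -5},
  {"tx": 0, "ty": 0, "tz": -25, "wx": 0, "wy": 0, "wz": -5},
  {"tx": 0, "ty": 0, "tz": -15, "wx": 0, "wy": 0, "wz": -5},
  {"tx": 0, "ty": 0, "tz": -10, "wx": 0, "wy": 0, "wz": -5},
  {"tx": 0, "ty": 0, "tz": 0, "wx": 0, "wy": 0, "wz": -5},
  {"tx": 0, "ty": 0, "tz": 0, "wx": 0, "wy": 0, "wz": -5},
  {"tx": 0, "ty": 0, "tz": 0, "wx": 0, "wy": 0, "wz": 0},
  {"tx": 0, "ty": 0, "tz": 0, "wx": 0, "wy": 0, "wz": 0},
  {"tx": 0, "ty": 0, "tz": 0, "wx": 0, "wy": 0, "wz": 0},
], gripper=85)

```text
clock: 8.0
tool_pos: [574.2, 186.0, 276.8]
ee_rot: [0.155, 0.573, 0.777, 0.207]
force: [0.2, 0.5, 0.4]
opening: 0.964
gripper_force: 0.0
```

```bash
python3 - <<'E'
from h import *
p=np.array([622.1,200.3,192.2]);T=rep(p);im=snapshot('wrist');np.savez('w4',T=T,im=im);print(axle(T,im,p,17.4),blobs(red(im),10))
F=frame(17.4);K=calibration("wrist");M=np.linalg.inv(T@K['tool_from_camera']);k=K['intrinsics']
S=500;u,w=np.meshgrid(np.arange(S),np.arange(S));X=(u-250)/6.5;Y=(250-w)/6.5
P=p+np.stack([X,Y,0*X-6],-1)@F.T;cc=P@M[:3,:3].T+M[:3,3];h=np.hypot(cc[...,0],cc[...,1]);t=np.arctan2(h,cc[...,2])
o=cv2.remap(im,(k[0,2]+k[0,0]*t*cc[...,0]/h).astype(np.float32),(k[1,2]+k[0,0]*t*cc[...,1]/h).astype(np.float32),2)
cv2.imwrite("pics/rect4.png",o[:,:,::-1])
E
```

```text
clock 8.0 open 84.92 tcp rel end [-0.98  0.7  98.28] rot [ 0.06 -0.33  0.15] F tool [ 0.4  0.5 -0.2] M tool [ 0.15 -0.02 -0.05] q [ 0.07  0.21  1.62  0.15  0.81 -0.3 ]
(array([-0.15, -0.41,  0.  ]), np.float64(-0.2), np.float64(32.2), (324, 203, 227)) [(array([ 99.7, 236. ]), np.int32(480), array([ 86, 221,  28,  29], dtype=int32)), (array([ 33.1, 394.7]), np.int32(398), array([  7, 388,  49,  12], dtype=int32))]
```

View pics/rect4.png

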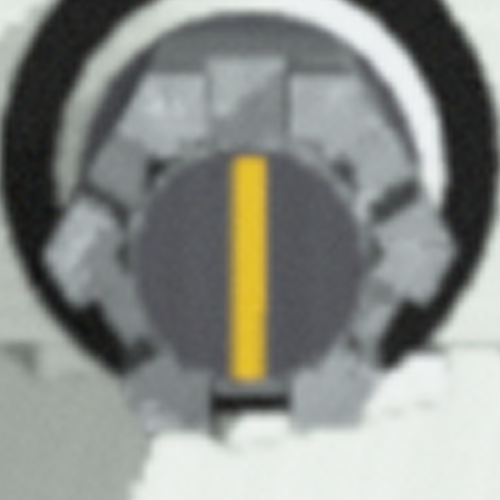

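The nut is now aligned: the slot gap is centred at x≈248 at both top and bottom, with the line at 250. Next is the pin. I'll move to a look pose above it.

```bash
cat >> h.py <<'E'
def down(yaw,p):
    T=np.eye(4);c,s=np.cos(np.radians(yaw)),np.sin(np.radians(yaw));T[:3,:3]=np.c_[[c,s,0],[s,-c,0],[0,0,-1]];T[:3,3]=p;return T
E
python3 - <<'E'
from h import *
im=cv2.imread("pics/top0.png")[:,:,::-1].copy()
pin=np.array([427,78,6.]);g=onz("top",(289.4,240),9)[0];t=onz("top",(277,263),4)[0];d=t-g;yaw=np.degrees(np.arctan2(d[1],d[0]));print(g,t,yaw,np.linalg.norm(d))
L=g+42*d/np.linalg.norm(d)
plan(down(yaw,[L[0],L[1],150]),16)
E
```

```text
[428.8408597   77.38019035   9.        ] [362.49651069 115.48164645   4.        ] 150.13131602364396 76.67003066567078
N 16 t [  3.1 -14.5   4.1] w [ 1.78  0.71 -2.62] path [[563, 186, 266], [529, 181, 235], [494, 169, 208], [458, 152, 185], [424, 127, 165], [392, 98, 150]] end err [ 0.3  0.5 -0.1] [-0.07  0.04 -0.04]
```

Request:
step_arm([
  {"tx": 3.1, "ty": -14.5, "tz": 4.1, "wx": 1.78, "wy": 0.71, "wz": -2.62},
  {"tx": 3.1, "ty": -14.5, "tz": 4.1, "wx": 1.78, "wy": 0.71, "wz": -2.62},
  {"tx": 3.1, "ty": -14.5, "tz": 4.1, "wx": 1.78, "wy": 0.71, "wz": -2.62},
  {"tx": 3.1, "ty": -14.5, "tz": 4.1, "wx": 1.78, "wy": 0.71, "wz": -2.62},
  {"tx": 3.1, "ty": -14.5, "tz": 4.1, "wx": 1.78, "wy": 0.71, "wz": -2.62},
  {"tx": 3.1, "ty": -14.5, "tz": 4.1, "wx": 1.78, "wy": 0.71, "wz": -2.62},
  {"tx": 3.1, "ty": -14.5, "tz": 4.1, "wx": 1.78, "wy": 0.71, "wz": -2.62},
  {"tx": 3.1, "ty": -14.5, "tz": 4.1, "wx": 1.78, "wy": 0.71, "wz": -2.62},
  {"tx": 3.1, "ty": -14.5, "tz": 4.1, "wx": 1.78, "wy": 0.71, "wz": -2.62},
  {"tx": 3.1, "ty": -14.5, "tz": 4.1, "wx": 1.78, "wy": 0.71, "wz": -2.62},
  {"tx": 3.1, "ty": -14.5, "tz": 4.1, "wx": 1.78, "wy": 0.71, "wz": -2.62},
  {"tx": 3.1, "ty": -14.5, "tz": 4.1, "wx": 1.78, "wy": 0.71, "wz": -2.62},
  {"tx": 3.1, "ty": -14.5, "tz": 4.1, "wx": 1.78, "wy": 0.71, "wz": -2.62},
  {"tx": 3.1, "ty": -14.5, "tz": 4.1, "wx": 1.78, "wy": 0.71, "wz": -2.62},
  {"tx": 3.1, "ty": -14.5, "tz": 4.1, "wx": 1.78, "wy": 0.71, "wz": -2.62},
  {"tx": 3.1, "ty": -14.5, "tz": 4.1, "wx": 1.78, "wy": 0.71, "wz": -2.62},
  {"tx": 0, "ty": 0, "tz": 0, "wx": 0, "wy": 0, "wz": 0},
  {"tx": 0, "ty": 0, "tz": 0, "wx": 0, "wy": 0, "wz": 0},
  {"tx": 0, "ty": 0, "tz": 0, "wx": 0, "wy": 0, "wz": 0},
  {"tx": 0, "ty": 0, "tz": 0, "wx": 0, "wy": 0, "wz": 0},
])

```text
clock: 10.05
tool_pos: [392.7, 97.7, 150.3]
ee_rot: [0.001, 0.258, 0.966, -0.001]
force: [0.6, -0.1, 0.0]
opening: 0.963
gripper_force: 0.0
```

```bash
python3 - <<'E'
from h import *
s=sensors.sense();T=pose(s);im=snapshot('wrist');np.savez('w5',T=T,im=im);cv2.imwrite("pics/w5.png",im[:,:,::-1])
print(np.round(s['q'],2),s['clock'],np.abs(s['qd']).max());print(np.round(T,3))
for c,a,b in blobs(red(im),30): print(c,a,b,onz("wrist",c,9,T).round(1))
E
```

```text
[-0.05  0.15  1.96 -0.    1.03 -1.09] 10.05 0.005274090206096244
[[-8.67000e-01  4.98000e-01  1.00000e-03  3.92659e+02]
 [ 4.98000e-01  8.67000e-01 -2.00000e-03  9.77230e+01]
 [-2.00000e-03 -1.00000e-03 -1.00000e+00  1.50342e+02]
 [ 0.00000e+00  0.00000e+00  0.00000e+00  1.00000e+00]]
[322.1 225.4] 861 [306 211  34  29] [[424.5  77.    9. ]]
[ 62.3 238.7] 534 [ 46 218  35  41] [[ 270.7 -249.     9. ]]
[358.9 350.7] 542 [338 338  42  21] [[596.9  31.1   9. ]]
```

View pics/w5.png

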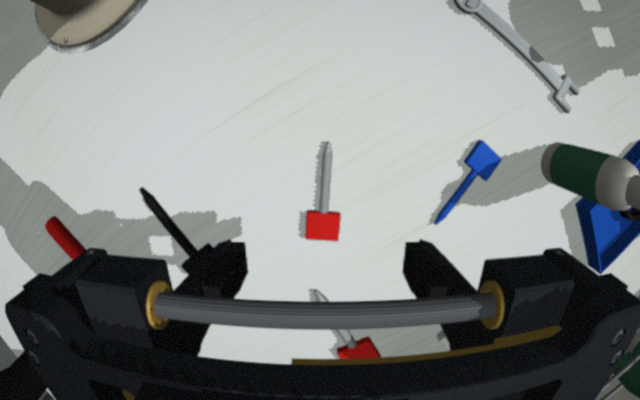

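The wrist view shows the small red pin straight ahead: handle at (322,225), tip at (326,143). The bigger red pin is at (358,350), and there are black and blue decoys. I'll work out the grasp.

```bash
python3 - <<'E'
from h import *
z=np.load('w5.npz');T,im=z['T'],z['im']
m=red(im);m[:205]=0;m[245:]=0;m[:,:295]=0;m[:,350:]=0
ys,xs=np.nonzero(m);q=onz("wrist",np.c_[xs,ys],9,T)[:,:2]
r=cv2.minAreaRect(q.astype(np.float32));print(r)
g=cv2.cvtColor(im,cv2.COLOR_RGB2GRAY);bg=int(np.median(g[150:200,340:380]));pts=[]
for y in range(142,209,3):
    row=g[y,308:340].astype(int);d=np.nonzero(row<bg-35)[0]
    if len(d): pts.append((308+d.mean(),y,len(d)))
P=np.array(pts);w=onz("wrist",P[:,:2],4.5,T);print(P[[0,1,5,10,-2,-1]].round(1).tolist())
v=np.linalg.svd(w[:,:2]-w[:,:2].mean(0))[2][0];v*=-np.sign(v[0]);print("shank yaw",np.degrees(np.arctan2(v[1],v[0])))
tip=w[0,:2];g1=np.array(r[0]);print("tip",tip,"grip est",g1,"from tip",tip-85*v,np.linalg.norm(tip-g1))
E
```

```text
((424.6182861328125, 77.11128234863281), (32.08725357055664, 29.4466609954834), 56.19224548339844)
[[325.0, 142.0, 9.0], [324.0, 145.0, 9.0], [324.0, 157.0, 15.0], [323.0, 172.0, 15.0], [320.5, 205.0, 16.0], [321.5, 208.0, 14.0]]
shank yaw 146.61941648130409
tip [354.51771935 120.4595301 ] grip est [424.61828613  77.11128235] from tip [425.49564021  73.69271761] 82.4206287681943
```

```bash
python3 - <<'E'
from h import *
P=plan(down(146.4,[425,76.3,40]),5);plan(down(146.4,[425,76.3,2.5]),3,T0=P)
E
```

```text
N 5 t [-7.7 -0.3 22.1] w [-0.01  0.02  0.75] path [[399, 94, 128], [406, 89, 106], [412, 85, 84], [418, 81, 62], [425, 76, 40]] end err [0.3 0.1 0.1] [-0.01 -0.   -0.02]
N 3 t [-0.1  0.1 12.5] w [-0.   -0.   -0.01] path [[425, 76, 27], [425, 76, 15], [425, 76, 2]] end err [-0.2 -0.   0.1] [-0.01 -0.    0.01]
```

Request:
step_arm([
  {"tx": -7.7, "ty": -0.3, "tz": 22.1, "wx": 0, "wy": 0, "wz": 0.75},
  {"tx": -7.7, "ty": -0.3, "tz": 22.1, "wx": 0, "wy": 0, "wz": 0.75},
  {"tx": -7.7, "ty": -0.3, "tz": 22.1, "wx": 0, "wy": 0, "wz": 0.75},
  {"tx": -7.7, "ty": -0.3, "tz": 22.1, "wx": 0, "wy": 0, "wz": 0.75},
  {"tx": -7.7, "ty": -0.3, "tz": 22.1, "wx": 0, "wy": 0, "wz": 0.75},
  {"tx": 0, "ty": 0, "tz": 10, "wx": 0, "wy": 0, "wz": 0},
  {"tx": 0, "ty": 0, "tz": 10, "wx": 0, "wy": 0, "wz": 0},
  {"tx": 0, "ty": 0, "tz": 0, "wx": 0, "wy": 0, "wz": 0},
  {"tx": 0, "ty": 0, "tz": 0, "wx": 0, "wy": 0, "wz": 0},
  {"tx": 0, "ty": 0, "tz": 0, "wx": 0, "wy": 0, "wz": 0},
])

```text
clock: 11.1
tool_pos: [424.8, 76.0, 20.4]
ee_rot: [0.001, 0.289, 0.957, -0.001]
force: [0.1, 0.3, -0.6]
opening: 0.962
gripper_force: 0.0
```

```bash
python3 - <<'E'
from h import *
plan(down(146.4,[425,76.3,2.5]),3)
E
```

```text
N 3 t [0.  0.1 6. ] w [-0.02  0.05  0.  ] path [[425, 76, 14], [425, 76, 8], [425, 76, 2]] end err [-0.   0.   0.1] [ 0.01 -0.    0.01]
```

Request:
step_arm([
  {"tx": 0, "ty": 0.1, "tz": 6, "wx": 0, "wy": 0.05, "wz": 0},
  {"tx": 0, "ty": 0.1, "tz": 6, "wx": 0, "wy": 0.05, "wz": 0},
  {"tx": 0, "ty": 0.1, "tz": 6, "wx": 0, "wy": 0.05, "wz": 0},
  {"tx": 0, "ty": 0, "tz": 0, "wx": 0, "wy": 0, "wz": 0},
  {"tx": 0, "ty": 0, "tz": 0, "wx": 0, "wy": 0, "wz": 0},
])

```text
clock: 11.6
tool_pos: [424.5, 76.1, 1.5]
ee_rot: [-0.001, 0.289, 0.957, -0.001]
force: [-0.7, 0.7, 0.3]
opening: 0.963
gripper_force: 0.0
```

Request:
step_arm([
  {"tx": 0, "ty": 0, "tz": 0, "wx": 0, "wy": 0, "wz": 0},
  {"tx": 0, "ty": 0, "tz": 0, "wx": 0, "wy": 0, "wz": 0},
  {"tx": 0, "ty": 0, "tz": 0, "wx": 0, "wy": 0, "wz": 0},
  {"tx": 0, "ty": 0, "tz": 0, "wx": 0, "wy": 0, "wz": 0},
  {"tx": 0, "ty": 0, "tz": 0, "wx": 0, "wy": 0, "wz": 0},
  {"tx": 0, "ty": 0, "tz": 0, "wx": 0, "wy": 0, "wz": 0},
  {"tx": 0, "ty": 0, "tz": 0, "wx": 0, "wy": 0, "wz": 0},
], gripper=28, newtons=25)

```text
clock: 12.3
tool_pos: [424.7, 76.2, 1.7]
ee_rot: [-0.001, 0.289, 0.957, -0.001]
force: [-0.5, -0.6, 0.7]
opening: 0.38
gripper_force: 25.0
```

Request:
step_arm([
  {"tx": 0, "ty": 0, "tz": -15, "wx": 0, "wy": 0, "wz": 0},
  {"tx": 0, "ty": 0, "tz": -30, "wx": 0, "wy": 0, "wz": 0},
  {"tx": 0, "ty": 0, "tz": -30, "wx": 0, "wy": 0, "wz": 0},
  {"tx": 0, "ty": 0, "tz": -15, "wx": 0, "wy": 0, "wz": 0},
  {"tx": 0, "ty": 0, "tz": 0, "wx": 0, "wy": 0, "wz": 0},
  {"tx": 0, "ty": 0, "tz": 0, "wx": 0, "wy": 0, "wz": 0},
])

```text
clock: 12.9
tool_pos: [424.5, 76.2, 91.2]
ee_rot: [-0.001, 0.289, 0.957, -0.001]
force: [-0.9, -0.9, -0.8]
opening: 0.382
gripper_force: 25.0
```

```bash
python3 - <<'E'
from h import *
s=sensors.sense();T=pose(s);im=snapshot('wrist');np.savez('w6',T=T,im=im);cv2.imwrite("pics/w6.png",im[:,:,::-1])
print(np.round(T[:3,3],1),np.round(s['q'],2))
Ti=np.eye(4)
for c,a,b in blobs(red(im),60): print(c,a,b,plane("wrist",c,(0,0,-7),T=Ti).round(1))
# shank edges in tool plane z=-2.5
g=cv2.cvtColor(im,cv2.COLOR_RGB2GRAY)
cv2.imwrite("pics/w6c.png",cv2.resize(im[120:360,200:440,::-1],(600,600),interpolation=2))
# target: pre-insert, tip 20 mm short of nut flat; TCP so that pin axis (2.5 behind tcp) is on hole axis
p=np.array([622.1,200.3,192.2]);Y=17.3;F=frame(Y);hole=p+F@np.array([-1.2,-.2,-15]);print("hole",hole)
pre=hole+F@np.array([0,-135,-2.5])
plan(tool(Y,0,pre),20)
E
```

```text
[424.5  76.2  91.2] [-0.09  0.31  1.95 -0.    0.89 -1.08]
[ 35.5 249.4] 779 [ 15 223  44  53] [[  -4.7 -214.3   -7. ]]
[324.7 260.9] 3342 [291 235  69  53] [[ 1.2  0.7 -7. ]]
[382.1 352.6] 108 [375 346  14  12] [[-65.5  36.5  -7. ]]
hole [628.32796444 202.03031836 178.60961894]
N 20 t [-8.  10.6 -1.6] w [-1.45 -0.52  1.91] path [[437, 81, 92], [488, 94, 102], [539, 99, 116], [589, 97, 135], [636, 86, 158]] end err [ 0.8 -0.3 -1. ] [ 0.03  0.07 -0.03]
```

View pics/w6c.png

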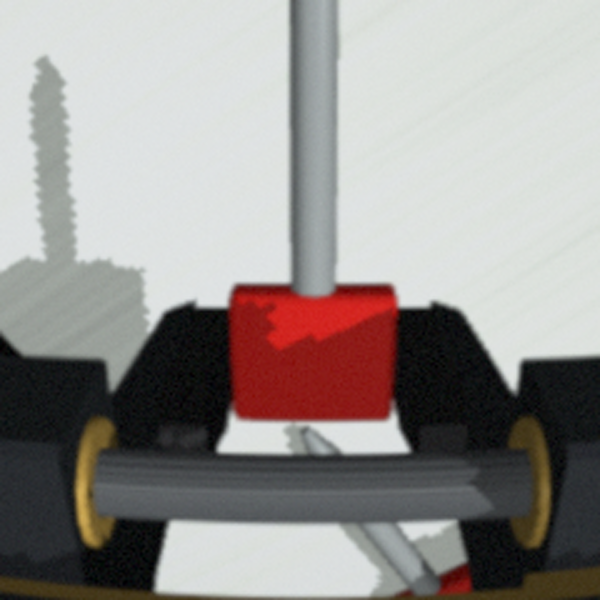

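The pin is held square: the shank is straight up from crop (315,290) and the handle is centred between the pads. I'll lift first, then go over and in from the -y side.

```bash
python3 - <<'E'
from h import *
p=np.array([622.1,200.3,192.2]);Y=17.3;F=frame(Y);hole=p+F@np.array([-1.2,-.2,-15])
T0=pose();T0[2,3]+=135
P=plan(tool(Y,0,hole+F@np.array([0,-150,60])),14,T0=T0)
E
```

```text
N 14 t [-11.4  11.2   2.7] w [-2.07 -0.74  2.73] path [[440, 79, 223], [472, 83, 219], [504, 84, 217], [537, 82, 218], [569, 77, 220], [600, 69, 223], [629, 57, 228]] end err [ 0.4 -0.3 -0.7] [-0.    0.04 -0.05]
```

Request:
step_arm([
  {"tx": 0, "ty": 0, "tz": -30, "wx": 0, "wy": 0, "wz": 0},
  {"tx": 0, "ty": 0, "tz": -40, "wx": 0, "wy": 0, "wz": 0},
  {"tx": 0, "ty": 0, "tz": -40, "wx": 0, "wy": 0, "wz": 0},
  {"tx": 0, "ty": 0, "tz": -25, "wx": 0, "wy": 0, "wz": 0},
])

```text
clock: 13.35
tool_pos: [425.3, 76.3, 228.1]
ee_rot: [-0.0, 0.289, 0.957, -0.0]
force: [0.2, -0.0, -0.7]
opening: 0.382
gripper_force: 25.0
```

Request:
step_arm([
  {"tx": -11.4, "ty": 11.2, "tz": 2.7, "wx": -2.07, "wy": -0.74, "wz": 2.73},
  {"tx": -11.4, "ty": 11.2, "tz": 2.7, "wx": -2.07, "wy": -0.74, "wz": 2.73},
  {"tx": -11.4, "ty": 11.2, "tz": 2.7, "wx": -2.07, "wy": -0.74, "wz": 2.73},
  {"tx": -11.4, "ty": 11.2, "tz": 2.7, "wx": -2.07, "wy": -0.74, "wz": 2.73},
  {"tx": -11.4, "ty": 11.2, "tz": 2.7, "wx": -2.07, "wy": -0.74, "wz": 2.73},
  {"tx": -11.4, "ty": 11.2, "tz": 2.7, "wx": -2.07, "wy": -0.74, "wz": 2.73},
  {"tx": -11.4, "ty": 11.2, "tz": 2.7, "wx": -2.07, "wy": -0.74, "wz": 2.73},
  {"tx": -11.4, "ty": 11.2, "tz": 2.7, "wx": -2.07, "wy": -0.74, "wz": 2.73},
  {"tx": -11.4, "ty": 11.2, "tz": 2.7, "wx": -2.07, "wy": -0.74, "wz": 2.73},
  {"tx": -11.4, "ty": 11.2, "tz": 2.7, "wx": -2.07, "wy": -0.74, "wz": 2.73},
  {"tx": -11.4, "ty": 11.2, "tz": 2.7, "wx": -2.07, "wy": -0.74, "wz": 2.73},
  {"tx": -11.4, "ty": 11.2, "tz": 2.7, "wx": -2.07, "wy": -0.74, "wz": 2.73},
  {"tx": -11.4, "ty": 11.2, "tz": 2.7, "wx": -2.07, "wy": -0.74, "wz": 2.73},
  {"tx": -11.4, "ty": 11.2, "tz": 2.7, "wx": -2.07, "wy": -0.74, "wz": 2.73},
  {"tx": 0, "ty": 0, "tz": 0, "wx": 0, "wy": 0, "wz": 0},
  {"tx": 0, "ty": 0, "tz": 0, "wx": 0, "wy": 0, "wz": 0},
  {"tx": 0, "ty": 0, "tz": 0, "wx": 0, "wy": 0, "wz": 0},
])

```text
clock: 15.05
tool_pos: [644.1, 50.7, 231.8]
ee_rot: [0.153, 0.572, 0.778, 0.208]
force: [0.2, 0.0, -0.6]
opening: 0.383
gripper_force: 25.0
```

```bash
python3 - <<'E'
from h import *
p=np.array([622.1,200.3,192.2]);Y=17.3;F=frame(Y);hole=p+F@np.array([-1.2,-.2,-15])
rep(p,Y);plan(tool(Y,0,hole+F@np.array([0,-135,-2.8])),4)
E
```

```text
clock 15.05 open 33.73 tcp rel end [  -0.55 -149.42   46.  ] rot [ 0.02 -0.02 -0.02] F tool [-0.1 -0.1  0.7] M tool [ 0.18 -0.09 -0.04] q [-0.2   0.35  1.56  0.34  0.8  -0.68]
N 4 t [ 3.6 -0.2 16. ] w [-0.    0.01  0.  ] path [[651, 56, 218], [657, 62, 204], [663, 68, 190], [670, 74, 176]] end err [ 0.1 -0.1  0.3] [-0.02 -0.02  0.02]
```

Request:
step_arm([
  {"tx": 3.6, "ty": -0.2, "tz": 16, "wx": 0, "wy": 0, "wz": 0},
  {"tx": 3.6, "ty": -0.2, "tz": 16, "wx": 0, "wy": 0, "wz": 0},
  {"tx": 3.6, "ty": -0.2, "tz": 16, "wx": 0, "wy": 0, "wz": 0},
  {"tx": 3.6, "ty": -0.2, "tz": 16, "wx": 0, "wy": 0, "wz": 0},
  {"tx": 0, "ty": 0, "tz": 0, "wx": 0, "wy": 0, "wz": 0},
  {"tx": 0, "ty": 0, "tz": 0, "wx": 0, "wy": 0, "wz": 0},
  {"tx": 0, "ty": 0, "tz": 0, "wx": 0, "wy": 0, "wz": 0},
])

```text
clock: 15.75
tool_pos: [670.6, 73.2, 177.4]
ee_rot: [0.155, 0.573, 0.777, 0.209]
force: [0.0, -0.3, 0.3]
opening: 0.378
gripper_force: 25.0
```

```bash
python3 - <<'E'
from h import *
p=np.array([622.1,200.3,192.2]);Y=17.3
T=rep(p,Y);im=snapshot('wrist');sd=snapshot('side');np.savez('w7',T=T,im=im);print(axle(T,im,p,Y))
a=cv2.resize(im[20:280,195:455,::-1],(520,520),interpolation=2)
print([b for b in blobs(yellow(sd),6)])
b=cv2.resize(sd[180:260,215:285,::-1],(270,309),interpolation=2);o=np.zeros((520,795,3),np.uint8);o[:,:520]=a;o[:309,523:793]=b;cv2.imwrite("pics/w7.png",o)
E
```

```text
clock 15.75 open 33.34 tcp rel end [-8.0000e-02 -1.3581e+02 -1.7100e+01] rot [-0.13 -0.1   0.02] F tool [-0.3  0.1 -0.2] M tool [ 0.21 -0.08 -0.01] q [-0.15  0.46  1.54  0.35  0.68 -0.67]
(array([ -0.39, -14.7 ,  -0.  ]), np.float64(1.13), np.float64(5.2), (321, 5, 142))
[(array([357.4, 138.9]), np.int32(12), array([355, 136,   5,   6], dtype=int32)), (array([399.3, 172.4]), np.int32(119), array([391, 163,  17,  15], dtype=int32)), (array([242.9, 211.9]), np.int32(27), array([239, 207,   8,  11], dtype=int32))]
```

View pics/w7.png

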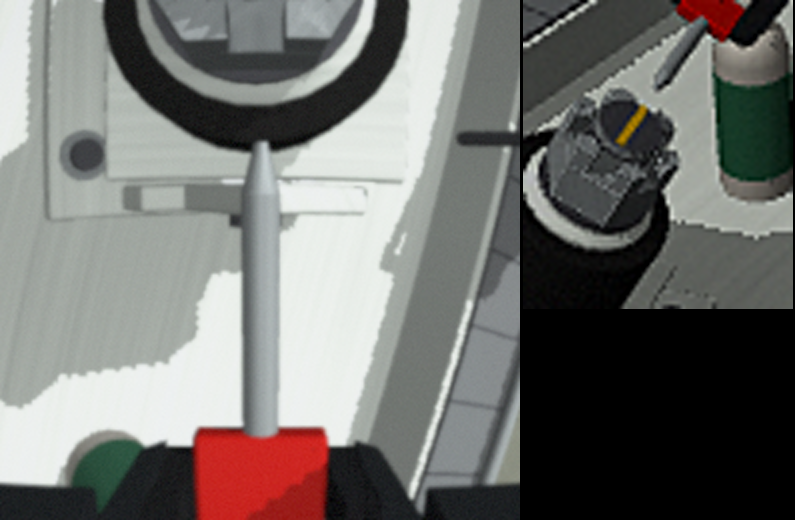

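The wrist crop shows the pin axis at crop x≈261 and the slot centre at ≈256, so the pin sits about 1.2 mm too far toward +ty. That matches the bias I found during the nut grip. I'll correct it and advance in stages.

Request:
step_arm([
  {"tx": 0, "ty": -1.2, "tz": 0.5, "wx": 0, "wy": 0, "wz": 0},
  {"tx": 6, "ty": 0, "tz": 0, "wx": 0, "wy": 0, "wz": 0},
  {"tx": 6, "ty": 0, "tz": 0, "wx": 0, "wy": 0, "wz": 0},
  {"tx": 6, "ty": 0, "tz": 0, "wx": 0, "wy": 0, "wz": 0},
  {"tx": 6, "ty": 0, "tz": 0, "wx": 0, "wy": 0, "wz": 0},
  {"tx": 4, "ty": 0, "tz": 0, "wx": 0, "wy": 0, "wz": 0},
  {"tx": 0, "ty": 0, "tz": 0, "wx": 0, "wy": 0, "wz": 0},
  {"tx": 0, "ty": 0, "tz": 0, "wx": 0, "wy": 0, "wz": 0},
])

```text
clock: 16.65
tool_pos: [661.3, 99.9, 175.7]
ee_rot: [0.154, 0.573, 0.778, 0.209]
force: [0.0, -0.5, -0.0]
opening: 0.38
gripper_force: 25.0
```

```bash
python3 - <<'E'
from h import *
p=np.array([622.1,200.3,192.2]);Y=17.3
T=rep(p,Y);im=snapshot('wrist');sd=snapshot('side');tp=snapshot('top')
def proj(n,P):
    c=calibration(n);return cv2.projectPoints(np.array(P,float).reshape(-1,1,3),c['rvec'],c['tvec'],c['intrinsics'],None)[0].reshape(-1,2).round(1)
pp=p+frame(Y)@np.array([-1.2,-.2,0])
tool_=lambda x:T[:3,3]+T[:3,:3]@np.array(x,float)
o=[]
for n,s,(x,y) in(("side",sd,(225,170)),("top",tp,(210,130))):
    print(n,"axle end",proj(n,pp),"shank base, tip",proj(n,[tool_((15,0,-2.8)),tool_((85,0,-2.8))]).tolist(),"handle ctr top",proj(n,tool_((0,0,-7.3))),"red",[b[0] for b in blobs(red(s)) if abs(b[0][0]-260)<25],[b[0] for b in blobs(yellow(s)) if abs(b[0][0]-240)<25])
E
```

```text
clock 16.65 open 33.45 tcp rel end [  -1.68 -107.57  -18.11] rot [-0.09 -0.07  0.02] F tool [-0.5 -0.1 -0.1] M tool [ 0.15 -0.05 -0.09] q [-0.1   0.45  1.56  0.32  0.66 -0.61]
side axle end [[242.2 212.1]] shank base, tip [[256.1, 193.2], [243.6, 211.0]] handle ctr top [[259.5 188.2]] red [array([259., 189.])] [array([243. , 211.7])]
top axle end [[235.  162.8]] shank base, tip [[268.7, 150.5], [243.5, 158.9]] handle ctr top [[274.2 149.1]] red [] [array([234.3, 161.3])]
```

Request:
step_arm([
  {"tx": 5, "ty": 0.2, "tz": -0.2, "wx": 0, "wy": 0, "wz": 0},
  {"tx": 5, "ty": 0, "tz": 0, "wx": 0, "wy": 0, "wz": 0},
  {"tx": 5, "ty": 0, "tz": 0, "wx": 0, "wy": 0, "wz": 0},
  {"tx": 5, "ty": 0, "tz": 0, "wx": 0, "wy": 0, "wz": 0},
  {"tx": 0, "ty": 0, "tz": 0, "wx": 0, "wy": 0, "wz": 0},
])

```text
clock: 17.3
tool_pos: [655.2, 119.8, 175.9]
ee_rot: [0.154, 0.572, 0.778, 0.209]
force: [-0.4, 0.3, -0.7]
opening: 0.381
gripper_force: 25.0
```

Request:
step_arm([
  {"tx": 5, "ty": 0, "tz": 0, "wx": 0, "wy": 0, "wz": 0},
  {"tx": 5, "ty": 0, "tz": 0, "wx": 0, "wy": 0, "wz": 0},
  {"tx": 5, "ty": 0, "tz": 0, "wx": 0, "wy": 0, "wz": 0},
  {"tx": 0, "ty": 0, "tz": 0, "wx": 0, "wy": 0, "wz": 0},
])

```text
clock: 17.7
tool_pos: [650.8, 134.0, 175.9]
ee_rot: [0.154, 0.572, 0.778, 0.209]
force: [0.1, -0.9, -1.0]
opening: 0.378
gripper_force: 25.0
```

```bash
python3 - <<'E'
from h import *
p=np.array([622.1,200.3,192.2]);rep(p,17.3)
E
```

```text
clock 17.7 open 33.27 tcp rel end [ -1.55 -71.84 -17.96] rot [-0.07 -0.05 -0.  ] F tool [-0.8 -0.7  0.8] M tool [ 0.2  -0.07 -0.03] q [-0.04  0.44  1.58  0.28  0.64 -0.52]
```

The tip is inside the axle with no contact force.

Request:
step_arm([
  {"tx": 5, "ty": 0, "tz": 0, "wx": 0, "wy": 0, "wz": 0},
  {"tx": 5, "ty": 0, "tz": 0, "wx": 0, "wy": 0, "wz": 0},
  {"tx": 5, "ty": 0, "tz": 0, "wx": 0, "wy": 0, "wz": 0},
  {"tx": 5, "ty": 0, "tz": 0, "wx": 0, "wy": 0, "wz": 0},
  {"tx": 4, "ty": 0, "tz": 0, "wx": 0, "wy": 0, "wz": 0},
  {"tx": 0, "ty": 0, "tz": 0, "wx": 0, "wy": 0, "wz": 0},
])

```text
clock: 18.3
tool_pos: [643.7, 156.8, 175.9]
ee_rot: [0.154, 0.573, 0.778, 0.209]
force: [0.7, -0.1, -0.7]
opening: 0.382
gripper_force: 25.0
```

Request:
step_arm([
  {"tx": 1, "ty": 0, "tz": 0, "wx": 0, "wy": 0, "wz": 0},
  {"tx": 1, "ty": 0, "tz": 0, "wx": 0, "wy": 0, "wz": 0},
  {"tx": 1, "ty": 0, "tz": 0, "wx": 0, "wy": 0, "wz": 0},
  {"tx": 0, "ty": 0, "tz": 0, "wx": 0, "wy": 0, "wz": 0},
])

```text
clock: 18.7
tool_pos: [643.0, 159.1, 175.9]
ee_rot: [0.154, 0.573, 0.778, 0.209]
force: [0.4, 0.4, 0.0]
opening: 0.376
gripper_force: 25.0
```

```bash
python3 - <<'E'
from h import *
p=np.array([622.1,200.3,192.2]);rep(p,17.3)
E
```

```text
clock 18.7 open 33.1 tcp rel end [ -1.52 -45.57 -18.  ] rot [-0.08 -0.07  0.03] F tool [0.2 0.5 0.2] M tool [ 0.16 -0.09 -0.04] q [ 0.01  0.44  1.59  0.25  0.63 -0.45]
```

Request:
step_arm([
  {"tx": 1, "ty": 0, "tz": 0, "wx": 0, "wy": 0, "wz": 0},
  {"tx": 1, "ty": 0, "tz": 0, "wx": 0, "wy": 0, "wz": 0},
  {"tx": 0, "ty": 0, "tz": 0, "wx": 0, "wy": 0, "wz": 0},
])

```text
clock: 19.0
tool_pos: [642.4, 161.0, 175.9]
ee_rot: [0.154, 0.573, 0.778, 0.209]
force: [0.3, 0.0, -0.8]
opening: 0.382
gripper_force: 25.0
```

Request:
step_arm([
  {"tx": 0.7, "ty": 0, "tz": 0, "wx": 0, "wy": 0, "wz": 0},
  {"tx": 0, "ty": 0, "tz": 0, "wx": 0, "wy": 0, "wz": 0},
])

```text
clock: 19.2
tool_pos: [642.4, 161.2, 175.9]
ee_rot: [0.155, 0.573, 0.778, 0.209]
force: [1.3, -4.8, -0.7]
opening: 0.383
gripper_force: 25.0
```

Request:
step_arm([
  {"tx": 0.7, "ty": 0, "tz": 0, "wx": 0, "wy": 0, "wz": 0},
  {"tx": 0, "ty": 0, "tz": 0, "wx": 0, "wy": 0, "wz": 0},
])

```text
clock: 19.4
tool_pos: [642.3, 161.3, 175.9]
ee_rot: [0.155, 0.573, 0.777, 0.208]
force: [1.2, -7.0, -1.0]
opening: 0.38
gripper_force: 25.0
```

```bash
python3 - <<'E'
from h import *
p=np.array([622.1,200.3,192.2]);rep(p,17.3)
E
```

```text
clock 19.4 open 33.5 tcp rel end [ -1.46 -43.22 -17.99] rot [-0.09 -0.16  0.02] F tool [-7.  -1.3  0.4] M tool [ 0.4  -1.28 -0.16] q [ 0.02  0.44  1.59  0.24  0.62 -0.44]
```

The handle has met the nut with 7 N of push. Releasing and backing off.

Request:
step_arm([
  {"tx": 0, "ty": 0, "tz": 0, "wx": 0, "wy": 0, "wz": 0},
  {"tx": 0, "ty": 0, "tz": 0, "wx": 0, "wy": 0, "wz": 0},
  {"tx": 0, "ty": 0, "tz": 0, "wx": 0, "wy": 0, "wz": 0},
  {"tx": 0, "ty": 0, "tz": -10, "wx": 0, "wy": 0, "wz": 0},
  {"tx": 0, "ty": 0, "tz": -20, "wx": 0, "wy": 0, "wz": 0},
  {"tx": 0, "ty": 0, "tz": -25, "wx": 0, "wy": 0, "wz": 0},
  {"tx": 0, "ty": 0, "tz": -25, "wx": 0, "wy": 0, "wz": 0},
  {"tx": 0, "ty": 0, "tz": -20, "wx": 0, "wy": 0, "wz": 0},
  {"tx": 0, "ty": 0, "tz": -10, "wx": 0, "wy": 0, "wz": 0},
  {"tx": 0, "ty": 0, "tz": 0, "wx": 0, "wy": 0, "wz": 0},
  {"tx": 0, "ty": 0, "tz": 0, "wx": 0, "wy": 0, "wz": 0},
  {"tx": 0, "ty": 0, "tz": 0, "wx": 0, "wy": 0, "wz": 0},
], gripper=60)

```text
clock: 20.6
tool_pos: [589.3, 146.1, 269.9]
ee_rot: [0.154, 0.573, 0.778, 0.208]
force: [-0.3, -0.0, -1.4]
opening: 0.681
gripper_force: 0.0
```

```bash
python3 - <<'E'
from h import *
p=np.array([622.1,200.3,192.2]);T=rep(p,17.3);im=snapshot('wrist');sd=snapshot('side')
o=np.zeros((560,800,3),np.uint8);o[:,:400]=cv2.resize(im[110:250,270:370,::-1],(400,560),interpolation=2);o[:480,400:]=cv2.resize(sd[170:290,200:300,::-1],(400,480),interpolation=2);cv2.imwrite("pics/w8.png",o)
F=frame(17.3)
c=max(blobs(red(im)),key=lambda b:b[1]);print(c,((plane("wrist",c[0],p-F[:,2]*11,F[:,2],T)-p)@F).round(1))
E
```

```text
clock 20.6 open 60.04 tcp rel end [ -2.25 -41.99  91.01] rot [ 0.02 -0.04  0.04] F tool [ 0.1 -1.   1.1] M tool [ 0.15 -0.08 -0.03] q [-0.01  0.22  1.62  0.22  0.81 -0.43]
(array([324.2, 202.2]), np.int32(1144), array([305, 185,  40,  33], dtype=int32)) [[ -1.6 -42.5 -11. ]]
```

View pics/w8.png

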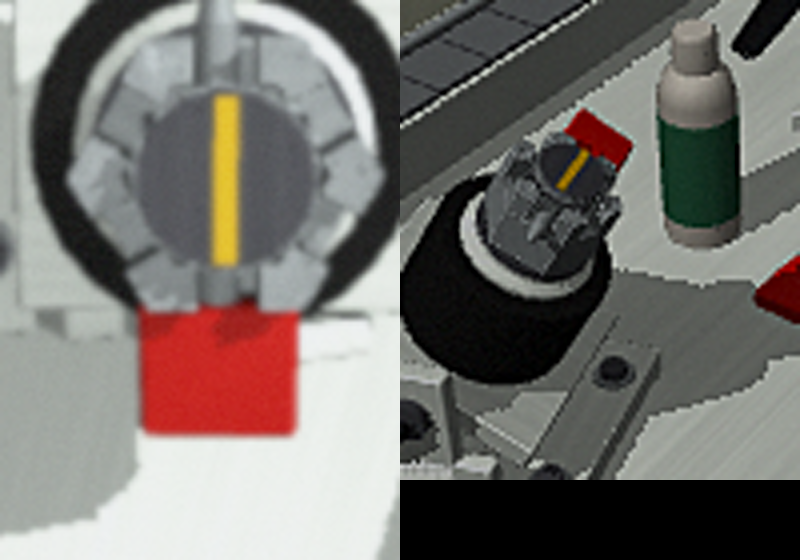

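The handle is against the nut at crop (220,370), 42.5 mm from the axle. The pin shows through both slots at (215,40) and (215,285). The bottle is still standing and the gripper is clear, so I'm handing in.

```bash
python3 -c "
from plant import ticket
print(ticket.finish_job())"
```

```text
the job is handed in; nothing more can be done
None
```

I turned the castle nut on head_a about 42° clockwise to the next slot, pushed the small red-handled lock pin home from the -y side until its handle met the nut, and let go; I handed the job in at about 20.7 s on the robot's clock, and no verdict was returned.

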